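# Stroke the flip lids shut along a curved row of sample cups

## Task

Close the four open flip lids on the grey sample tray by stroking along them gently: starting at the long bare end of the tray, which the hinges face, run the fingertips along the curved row just above the cups so that each lid is folded down flat on its cup, one after another, to the last. Do not grasp or lift anything, keep the tray in its place, leave the vials, the beaker and the dropper bottle alone, and finish clear of everything.

Things in the scene. Friction and masses are not known exactly. Their poses are not given: they have to be found in the camera images.
- cup_tray: Loose grey tray, 0.7 to 1.2 kg, slab 110 (x) x 262 (y) mm, upper face 18 mm above the worktop, with four white flip-lid cups (29 mm wide, rims 37.5 mm up) fixed in a curved row: radius 200 mm about tray point (-200, 0) mm, at arc lengths +60, +12, -36, -84 mm. Origin: worktop height, middle of the curve; slab x -77..33, y -110..152 mm. Its +y end, by the first cup, is bare for 65 mm.
- lid1 (a joint): Flip lid of the first (nearest the bare end of the tray) cup: white disc 31 mm wide, 3 mm thick, with a thumb tab. Value in rad: 0 shut flat, 1.57 upright (tip then 75 mm above the worktop); starts at 1.25 to 1.6. The stiff hinge (0.01 N m) keeps it where it is left. The hinge is on the side toward the bare end, so the lid folds shut along the row, away from the bare end.
- hinge1 (a point): Point on the tray straight above the hinge of lid 1, at the height of the shut lid's upper face (41 mm above the worktop); it does not move with the lid. The upright lid stands over this point.
- catch1 (a point): Point on the tray where the tip of lid 1's thumb tab lies when shut, at the height of the shut lid's upper face (41 mm above the worktop), 37 mm from hinge1 in the direction in which the lid folds shut; it does not move with the lid. The next lid's hinge is about 11 mm farther along the row.
- lid2 (a joint): Flip lid of the second cup: white disc 31 mm wide, 3 mm thick, with a thumb tab. Value in rad: 0 shut flat, 1.57 upright (tip then 75 mm above the worktop); starts at 1.25 to 1.6. The stiff hinge (0.01 N m) keeps it where it is left. The hinge is on the side toward the bare end, so the lid folds shut along the row, away from the bare end.
- hinge2 (a point): Point on the tray straight above the hinge of lid 2, at the height of the shut lid's upper face (41 mm above the worktop); it does not move with the lid. The upright lid stands over this point.
- catch2 (a point): Point on the tray where the tip of lid 2's thumb tab lies when shut, at the height of the shut lid's upper face (41 mm above the worktop), 37 mm from hinge2 in the direction in which the lid folds shut; it does not move with the lid. The next lid's hinge is about 11 mm farther along the row.
- lid3 (a joint): Flip lid of the third cup: white disc 31 mm wide, 3 mm thick, with a thumb tab. Value in rad: 0 shut flat, 1.57 upright (tip then 75 mm above the worktop); starts at 1.25 to 1.6. The stiff hinge (0.01 N m) keeps it where it is left. The hinge is on the side toward the bare end, so the lid folds shut along the row, away from the bare end.
- hinge3 (a point): Point on the tray straight above the hinge of lid 3, at the height of the shut lid's upper face (41 mm above the worktop); it does not move with the lid. The upright lid stands over this point.
- catch3 (a point): Point on the tray where the tip of lid 3's thumb tab lies when shut, at the height of the shut lid's upper face (41 mm above the worktop), 37 mm from hinge3 in the direction in which the lid folds shut; it does not move with the lid. The next lid's hinge is about 11 mm farther along the row.
- lid4 (a joint): Flip lid of the fourth (last) cup: white disc 31 mm wide, 3 mm thick, with a thumb tab. Value in rad: 0 shut flat, 1.57 upright (tip then 75 mm above the worktop); starts at 1.25 to 1.6. The stiff hinge (0.01 N m) keeps it where it is left. The hinge is on the side toward the bare end, so the lid folds shut along the row, away from the bare end.
- hinge4 (a point): Point on the tray straight above the hinge of lid 4, at the height of the shut lid's upper face (41 mm above the worktop); it does not move with the lid. The upright lid stands over this point.
- catch4 (a point): Point on the tray where the tip of lid 4's thumb tab lies when shut, at the height of the shut lid's upper face (41 mm above the worktop), 37 mm from hinge4 in the direction in which the lid folds shut; it does not move with the lid.
- vial1: Small screw-cap vial with white cap, 23 mm across, 52 mm tall, loose, standing upright on the robot's side of the tray; a bystander, to be left alone. Origin: centre of its underside.
- vial3: Wider small screw-cap vial with white cap, 27 mm across, 46 mm tall, loose, standing upright on the robot's side of the tray; a bystander, to be left alone. Origin: centre of its underside.
- beaker: Clear plastic beaker, 66 mm across, 82 mm tall, loose, standing upright beyond the last cup's end of the tray; a bystander, to be left alone. Origin: centre of its underside.
- reagent_drops: Small black dropper bottle with blue cap, 29 mm across, 57 mm tall, loose, standing upright beyond the bare end of the tray; a bystander, to be left alone. Origin: centre of its underside.

How it is judged:
By the outcome, as a careful person would: the job done as asked, in the order asked, and still so for the second after the job is handed in, with the robot touching nothing.
It also fails if it takes over 38 s, if anything falls off the work surface, if the arm or the gripper's body presses on something with over 40 N, if the wrist force passes 120 N, or if a joint passes its speed limit or range.

## Robot

A 7-joint arm with a two-finger parallel gripper is mounted at the origin on a cart in front of the work surface, level with it; the furniture and walls round the work are solid. World frame = base frame: x ahead of the robot, y to its left, z up, the work surface at z = 0. Lengths are in m, angles in degrees, forces in N, time in s.
With the tool pointing down it reaches from about 0.4 to 0.875 m from the base axis. Payload 4.4 kg.
Tool frame: the origin (TCP) lies between the finger pads; the fingertips stand ahead of it and the grasp point (between the pads) lies 11 mm behind it (env.nose_length is the z of the fingertips in the tool frame, in m); z points along the fingers, y is the line along which they close (so a half turn about z gives the same grasp; the last joint's range is limited). The gripper opens to 85 mm and grips with 20 to 120 N. Pads are 22 mm wide; open, the fingers measure 114 mm over their backs; the gripper's body (76 mm by 85 mm) begins 54 mm behind the grasp point. The pads swing forward as they close: fully open they stand 13 mm farther back than shut.
Start: joints at [72.376, 36.005, 2.206, 86.941, -1.547, 57.084, -1.146], TCP at [0.156, -0.631, 0.215] pointing down, gripper open.
Joint ranges: [-175.42, 175.42], [-21.48, 121.26], [-71.46, 75.88], [10.55, 141.38], [-63.04, 243.04], [13.31, 113.54], [-168.57, 168.57]. Speed limits (degrees/s): [147.25, 147.25, 180, 180, 180, 180, 180].

## Interface

Orientations are given as [roll, pitch, yaw] about the fixed x, y, z axes, in that order (R = Rz(yaw) Ry(pitch) Rx(roll)).
In Python, from station import env, optics, finder gives the robot as it stands.
- The arm moves only by the tool step_arm, never from a script. Its argument "increments" is a list that holds one entry, the list of rows, each a list of 6 numbers: the shift along the tool's x, y, z in mm, then the turn, a rotation vector about the tool's x, y, z in rad. In form: [[[tx, ty, tz, wx, wy, wz], ...]]. A call has 1 to 20 rows; each row is the pose to reach, as a shift and turn from the pose commanded when the call began, along the tool's axes at that moment; what a row does not reach only later rows make up. A row lasts 1/8 s, in which the tool goes at most 62.5 mm and 10.7 degrees, less where a joint would pass 70% of its speed; a pose out of reach is approached as far as the arm can. A call with a gripper value outside its range is refused whole. "gripper" is the finger opening in mm, from 0 to 85.4, set as the call begins (left out, the last holds). The fingers move at their own pace and stop on an object; the grip force is fixed at half the most. Time passes only in rows, so rows that repeat a pose let the fingers close. It gives the time, the measured TCP pose, the force, the opening and the grip force at its end, in the units of the state.
- env.read_state(): the state, without advancing time (a new reading comes with each control period).
- optics.capture(name): name is "scene" or "top"; returns the picture (420x560x3 uint8, red, green, blue); there is no depth.
- optics.calibration(name): a dict with "intrinsics" (3x3 intrinsics, pixels), "rvec" (rotation vector, rad) and "tvec" (3), from world to camera coordinates, as OpenCV has them. Camera axes: x right, y down, z forward; pixel columns grow to the right and rows downward; lengths in m; the calibration is good to about 2 mm. A picture is of the moment at which its call begins. calibration takes no time and is no camera call.
- env.job_done(): hands the job in; it is judged then, once.
Trained networks look in the newest picture that a camera, given by its name, has taken for a name from the list of things; names that differ only in an ending like _2 or _b are one class to them, and where a whole thing is asked for, a point or a joint stands for the part that bears it (a point fixed in the world has none). Each returns a list of dicts, best first, with "conf" (0 to 1); they miss things now and then, are a little off and sometimes report something else, mostly with a low value. They report only what shows in the picture. A call takes as long as a camera call.
- finder.masks_of(name, camera): "pixels" (420x560 bool, what is visible of it) and "box" ([left, top, right, bottom] in pixels, round what is visible of it).
- finder.tip_of(name, camera): "xy" ([column, row] in pixels: a listed point, or the origin of a listed thing).
The state is a dict: "clock": time; "qpos": joint angles; "qd": joint speeds; "tau": joint torques, N m; "ee_pos": TCP position; "ee_rot": TCP orientation; "wrist_force": force on the tool from outside, world axes, zero at the start; "torque": the same for the moment, N m; "finger_gap": opening from 0.0 (shut) to 1.0 (fully open); "grasp_force": force on a finger pad.
Only numpy, scipy, OpenCV 4.12 (cv2) and the standard library are available. Lean on these libraries where they do the work, as an engineer would, in place of code of your own. Each camera call takes 0.05 s, during which the arm holds its last target. There are 200 camera calls.

## Working session

There is one attempt and no reset: what is moved stays moved. The work goes in short steps, Python scripts to look and compute and a tool call to move; the robot and the scene stay as the last step left them, time stands still between calls to the robot, and variables do not carry over. Pictures are saved under pics/ and viewed, at most 10 in all, crops included, and the job is handed in when it is done.

Besides the shell and the picture viewer there is one more tool, called by a JSON object that holds its "fn" and its "kwargs". step_arm: Moves the arm, as the interface text tells. Its arguments: {"type":"object","properties":{"increments":{"type":"array","items":{"type":"array","items":{"type":"array","items":{"type":"number"}}}},"gripper":{"type":"number"}},"required":["increments"]}

```bash
mkdir -p pics; cat > h.py <<'E'
import numpy as np,cv2
from station import env,optics,finder
def ray(cam,uv):
    c=optics.calibration(cam);K=np.array(c["intrinsics"]);R=cv2.Rodrigues(np.array(c["rvec"],float))[0];t=np.array(c["tvec"],float).ravel()
    o=-R.T@t;d=R.T@np.linalg.inv(K)@np.array([uv[0],uv[1],1.]);return o,d
def at_z(cam,uv,z):
    o,d=ray(cam,uv);return o+d*(z-o[2])/d[2]
def proj(cam,P):
    c=optics.calibration(cam);return cv2.projectPoints(np.array(P,float).reshape(-1,3),np.array(c["rvec"],float),np.array(c["tvec"],float),np.array(c["intrinsics"],float),None)[0].reshape(-1,2)
E
python3 - <<'E'
from h import *
print(env.read_state(),env.nose_length)
for cam in("top","scene"):
    im=optics.capture(cam);cv2.imwrite(f"pics/{cam}0.png",im[:,:,::-1])
    print(cam,ray(cam,(280,210))[0].round(3))
    for n in["cup_tray"]+[f"{a}{i}" for i in(1,2,3,4) for a in("hinge","catch")]+["vial1","vial3","beaker","reagent_drops"]:
        z=.041 if n[:5] in("hinge","catch") else 0
        print(n,[(np.round(r["xy"]),round(r["conf"],2),at_z(cam,r["xy"],z)[:2].round(4)) for r in finder.tip_of(n,cam)[:2]])
E
```

```text
{'clock': 0.0, 'qpos': array([72.37580231, 36.05849722,  2.20278464, 86.99874539, -1.54515017,
       57.081797  , -1.14568146]), 'qd': array([ 0.11004784,  0.03707472, -0.06615817, -0.01524523,  0.11133261,
        0.07399911,  0.02708517]), 'tau': array([ 3.82379612e-04, -5.63405728e+01,  1.22678854e+00, -1.93452466e+01,
        1.11721340e-02,  1.05517352e-02,  5.96145000e-06]), 'ee_pos': array([ 0.1554976 , -0.63043639,  0.2140786 ]), 'ee_rot': array([-1.79890690e+02,  3.14021736e-03,  1.38551309e+01]), 'wrist_force': array([-0.04463456,  0.03902897, -0.33963506]), 'torque': array([-0.01446553, -0.03604201, -0.01215517]), 'grasp_force': 0.0, 'finger_gap': 0.9983572242213874} 0.008
top [0.438 0.023 1.086]
cup_tray [(array([377., 213.]), 0.65, array([ 0.5109, -0.1283]))]
hinge1 [(array([407., 207.]), 0.94, array([ 0.5191, -0.1854])), (array([387., 209.]), 0.85, array([ 0.5152, -0.1435]))]
catch1 [(array([383., 211.]), 0.79, array([ 0.5109, -0.1362])), (array([430., 209.]), 0.68, array([ 0.5135, -0.2325]))]
hinge2 [(array([407., 207.]), 0.94, array([ 0.5191, -0.1854])), (array([387.
[... 1906 characters left out ...]
, 245.]), 0.87, array([ 0.4967, -0.0982])), (array([357., 264.]), 0.86, array([ 0.521 , -0.1897]))]
catch4 [(array([333., 254.]), 0.96, array([ 0.5063, -0.1397])), (array([371., 273.]), 0.92, array([ 0.5226, -0.2223]))]
vial1 [(array([324., 311.]), 0.62, array([ 0.4176, -0.2076])), (array([283., 296.]), 0.49, array([ 0.3827, -0.1317]))]
vial3 [(array([324., 311.]), 0.62, array([ 0.4176, -0.2076])), (array([283., 296.]), 0.49, array([ 0.3827, -0.1317]))]
beaker [(array([420., 310.]), 0.78, array([ 0.5516, -0.3196])), (array([358., 264.]), 0.5, array([ 0.5557, -0.1645]))]
reagent_drops [(array([250., 235.]), 0.6, array([0.4413, 0.0552])), (array([316., 246.]), 0.54, array([ 0.5295, -0.0674]))]
```

```bash
cat > fit.py <<'E'
from h import *
from scipy.optimize import least_squares
from itertools import product
s=np.array([60,12,-36,-84])/1000.;Rr=.2
def model():
    P=[];a=s/Rr
    for sgn in("hinge","catch"):
        for ai in a:
            c=np.array([Rr*np.cos(ai)-Rr,Rr*np.sin(ai)]);t=np.array([-np.sin(ai),np.cos(ai)])
            P.append((sgn,c+t*(.0165 if sgn=="hinge" else -.0205)))
    return P
M=model()
def tf(p,q):
    c,si=np.cos(p[2]),np.sin(p[2]);return np.array([[c,-si],[si,c]])@q+p[:2]
def fit(dets,p0):
    def res(p):
        out=[]
        for k,xy,w in dets:
            d=[tf(p,q)-xy for kk,q in M if kk==k];e=min(d,key=np.linalg.norm)
            out+=list(e*w)
        return np.array(out)/.003
    return least_squares(res,p0,loss="soft_l1")
E
python3 - <<'E'
from fit import *
dets={}
for cam in("top","scene"):
    optics.capture(cam);D=[]
    for k in("hinge","catch"):
        for r in finder.tip_of(k+"1",cam):
            xy=at_z(cam,r["xy"],.041)[:2];D.append((k,xy,r["conf"]));print(cam,k,xy.round(4),round(r["conf"],2))
    dets[cam]=D
    m=finder.masks_of("cup_tray",cam)
    for r in m[:2]: print(cam,r["box"],round(r["conf"],2),r["pixels"].sum())
    if m:np.save(f"m_{cam}.npy",m[0]["pixels"])
for nm,D in list(dets.items())+[("both",dets["top"]+dets["scene"])]:
    best=min((fit(D,[.51+dx,-.125+dy,th]) for dx,dy,th in product((-.01,.01),(-.024,-.012,0,.012,.024),(-.2,0,.2))),key=lambda r:r.cost)
    print(nm,best.x.round(4),np.degrees(best.x[2]).round(2),best.cost.round(2))
p=best.x
for cam in("top","scene"):
    im=cv2.imread(f"pics/{cam}0.png")
    if 1:
        m=np.load(f"m_{cam}.npy").astype(np.uint8);cs=cv2.findContours(m,0,1)[0];cv2.drawContours(im,cs,-1,(0,255,255),1)
    C=[np.append(tf(p,np.array(q)),.018) for q in((-.077,-.11),(.033,-.11),(.033,.152),(-.077,.152))]
    cv2.polylines(im,[proj(cam,C).round().astype(int).reshape(-1,1,2)],True,(0,0,255),1)
    for k,q in M:
        u=proj(cam,np.append(tf(p,q),.041))[0];cv2.circle(im,tuple(u.round().astype(int).tolist()),2,(0,255,0) if k=="hinge" else (255,0,0),-1)
    x0,y0=(230,120) if cam=="top" else (200,180)
    cr=cv2.resize(im[y0:y0+190,x0:x0+270],None,fx=2.9,fy=2.9,interpolation=cv2.INTER_CUBIC);cv2.imwrite(f"pics/{cam}1.png",cr)
E
```

```text
top hinge [ 0.4959 -0.0968] 0.97
top hinge [ 0.5131 -0.1381] 0.88
top hinge [ 0.4769 -0.0579] 0.57
top catch [ 0.4905 -0.0894] 0.84
top catch [ 0.5181 -0.2299] 0.77
top catch [ 0.5141 -0.1304] 0.74
top catch [ 0.5162 -0.1773] 0.65
top catch [ 0.496  -0.0996] 0.56
top [305.0, 182.0, 438.9, 273.0] 0.88 6586
scene hinge [ 0.5191 -0.1891] 0.84
scene hinge [ 0.4725 -0.0653] 0.71
scene hinge [ 0.5122 -0.1481] 0.6
scene hinge [ 0.4963 -0.0975] 0.57
scene hinge [ 0.393  -0.2295] 0.56
scene catch [ 0.5113 -0.1343] 0.89
scene catch [ 0.5234 -0.2268] 0.89
scene catch [ 0.4995 -0.0807] 0.69
scene catch [ 0.5233 -0.1674] 0.63
scene [248.7, 224.4, 386.2, 309.8] 0.82 5518
top [ 0.5079 -0.1239  0.3366] 19.29 4.23
scene [ 0.509  -0.1248  0.3417] 19.58 35.87
both [ 0.5084 -0.1243  0.3382] 19.38 40.26
```

View pics/top1.png

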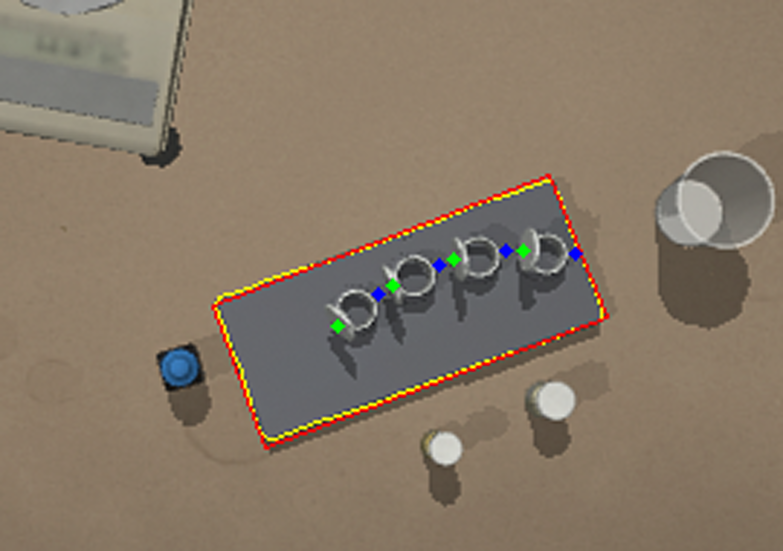

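View pics/scene1.png

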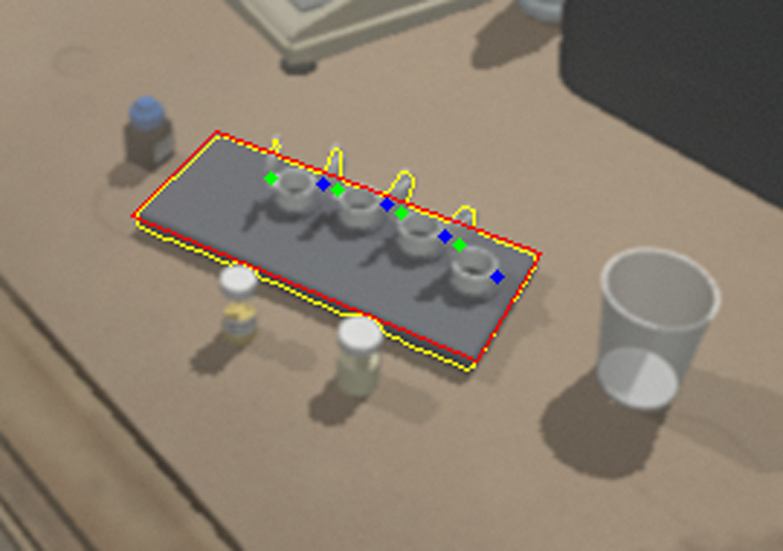

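The fit overlays match both pictures. In the top crop the red slab outline sits on the tray edges, with the hinges running from (338,326) to (523,251) and the catches on the far cup sides. The dropper bottle is at (180,367), the beaker at (720,200), and the vials at (445,447) and (553,400). The scene crop agrees. Next I work out the approach.

```bash
cat > plan.py <<'E'
from fit import *
from scipy.spatial.transform import Rotation as Ro
p=np.array([.5084,-.1243,.3382])
def pose(sv,ztip):  # arc length s (m), fingertip height -> TCP pos, yaw deg; tool x along row to bare end
    a=sv/Rr;xy=tf(p,np.array([Rr*np.cos(a)-Rr,Rr*np.sin(a)]))
    return np.r_[xy,ztip+.008],np.degrees(p[2]+a)+90
def row(pos0,R0,sv,z):
    P,y=pose(sv,z);R=Ro.from_euler("xyz",[180,0,y],degrees=True)
    return np.r_[R0.inv().apply(P-pos0)*1000,(R0.inv()*R).as_rotvec()].round(3)
E
python3 - <<'E'
from plan import *
st=env.read_state();print(st["clock"])
R0=Ro.from_euler("xyz",[180,0,13.86],degrees=True)
for sv,z in((.115,.2),(.115,.09)):
    print(pose(sv,z),row(np.array([.156,-.631,.215]),R0,sv,z))
E
```

```text
1.8
(array([ 0.44197256, -0.03236518,  0.208     ]), np.float64(142.32250585134676)) [ 421.049 -512.7      7.       0.       0.      -2.242]
(array([ 0.44197256, -0.03236518,  0.098     ]), np.float64(142.32250585134676)) [ 421.049 -512.7    117.       0.       0.      -2.242]
```

{"fn": "step_arm", "kwargs": {"increments": [[[60,-73,0,0,0,-0.18],[120,-146,0,0,0,-0.36],[180,-219,2,0,0,-0.54],[240,-292,4,0,0,-0.72],[300,-365,6,0,0,-0.9],[360,-438,7,0,0,-1.08],[421,-513,7,0,0,-1.26],[421,-513,7,0,0,-1.44],[421,-513,7,0,0,-1.62],[421,-513,7,0,0,-1.8],[421,-513,7,0,0,-2.0],[421,-513,7,0,0,-2.242],[421,-513,50,0,0,-2.242],[421,-513,100,0,0,-2.242],[421,-513,117,0,0,-2.242],[421,-513,117,0,0,-2.242],[421,-513,117,0,0,-2.242]]], "gripper": 0}}

```text
clock: 3.92
ee_pos: [0.4424, -0.0321, 0.0988]
ee_rot: [179.9, 0.1, 142.3]
wrist_force: [0.8, -0.6, 0.8]
finger_gap: 0.005
grasp_force: 0.0
```

```bash
python3 - <<'E'
from plan import *
st=env.read_state();print({k:np.round(st[k],4) for k in("clock","ee_pos","ee_rot","wrist_force","finger_gap","qpos")})
im=optics.capture("scene")
cv2.imwrite("pics/s2.png",cv2.resize(im[90:320,180:460],None,fx=2.6,fy=2.6,interpolation=cv2.INTER_CUBIC)[:,:,::-1])
print(proj("scene",[st["ee_pos"],st["ee_pos"]-[0,0,.008]]))
R0=Ro.from_euler("xyz",[180,0,np.degrees(.0)+142.32],degrees=True);P0=pose(.115,.09)[0]
for z,sv in((.055,.092),(.050,.080),(.046,.070),(.043,.060)): print(z,sv,row(P0,R0,sv,z))
E
```

```text
{'clock': np.float64(3.925), 'ee_pos': array([ 0.4424, -0.0321,  0.0988]), 'ee_rot': array([1.799447e+02, 7.450000e-02, 1.423086e+02]), 'wrist_force': array([ 0.7862, -0.5936,  0.7564]), 'finger_gap': np.float64(0.0047), 'qpos': array([ 20.1278,  33.3396, -28.0832, 124.7115,  32.3209,  28.9576,
        19.4675])}
[[273.29958723 218.16310383]
 [273.42942815 221.3343298 ]]
0.055 0.092 [-22.949  -1.32   35.     -0.     -0.      0.115]
0.05 0.08 [-34.822  -3.053  40.     -0.     -0.      0.175]
0.046 0.07 [-44.621  -5.039  44.     -0.     -0.      0.225]
0.043 0.06 [-54.31   -7.513  47.     -0.     -0.      0.275]
```

View pics/s2.png

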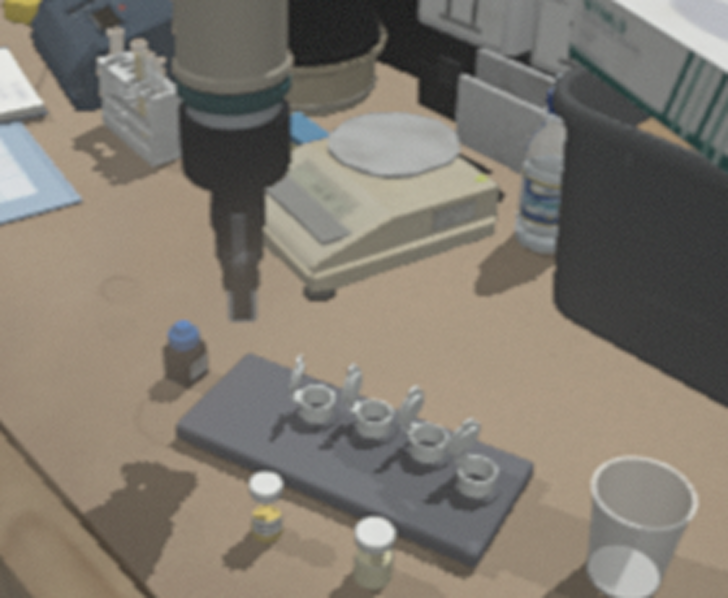

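The tray and vials are unmoved, and the four lids still stand at crop x≈297–467. The fingertip seems to end at (241,318), higher than the projection predicts, so I zoom in to check.

```bash
python3 - <<'E'
from plan import *
st=env.read_state();im=optics.capture("scene")[:,:,::-1].copy();print(np.abs(st["qd"]).max())
cr=cv2.resize(im[150:250,220:330],None,fx=6,fy=6,interpolation=cv2.INTER_NEAREST)
for dz in(.03,.02,.01,0,-.008):
    u=proj("scene",st["ee_pos"]+[0,0,dz])[0];q=((u-[220,150])*6+3).astype(int);print(dz,q);cv2.circle(cr,tuple(q.tolist()),3,(0,0,255),-1)
R=Ro.from_euler("xyz",st["ee_rot"],degrees=True).as_matrix()
C=[st["ee_pos"]+R@[x,y,.008] for x,y in((.011,.0145),(-.011,.0145),(-.011,-.0145),(.011,-.0145))]
cv2.polylines(cr,[((proj("scene",C)-[220,150])*6+3).astype(int).reshape(-1,1,2)],True,(0,255,0),1)
cv2.imwrite("pics/s3.png",cr)
E
```

```text
0.3031345041935535
0.03 [320 338]
0.02 [321 362]
0.01 [322 387]
0 [323 411]
-0.008 [324 430]
```

View pics/s3.png

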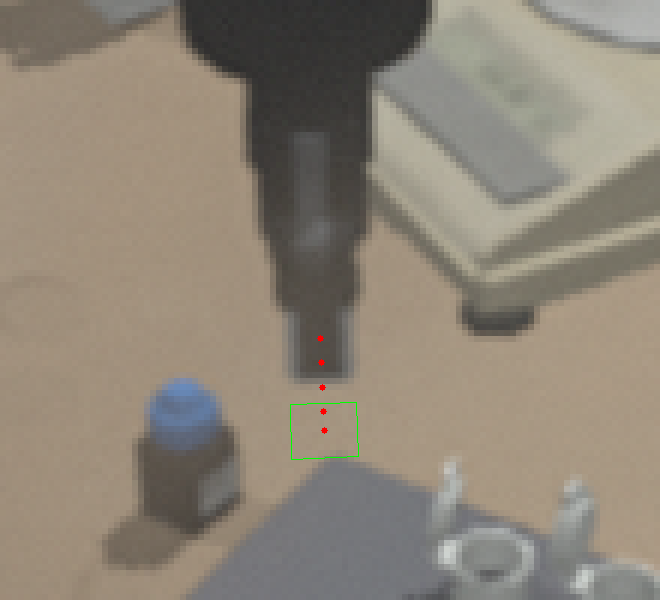

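{"fn": "step_arm", "kwargs": {"increments": [[[0,0,30,0,0,0],[0,0,55,0,0,0],[0,0,64,0,0,0],[0,0,66,0,0,0],[0,0,68,0,0,0],[0,0,68,0,0,0],[0,0,68,0,0,0]]]}}

```text
clock: 4.9
ee_pos: [0.4419, -0.0323, 0.0304]
ee_rot: [180.0, 0.0, 142.3]
wrist_force: [-1.2, -0.4, 0.0]
finger_gap: 0.001
grasp_force: 0.0
```

```bash
python3 - <<'E'
from plan import *
st=env.read_state();im=optics.capture("scene")[:,:,::-1].copy();print(st["ee_pos"],st["wrist_force"])
cr=cv2.resize(im[170:270,220:330],None,fx=6,fy=6,interpolation=cv2.INTER_NEAREST)
for dz in(.03,.02,.01,0,-.008):
    u=proj("scene",st["ee_pos"]+[0,0,dz])[0];q=((u-[220,170])*6+3).astype(int);cv2.circle(cr,tuple(q.tolist()),3,(0,0,255),-1)
cv2.imwrite("pics/s4.png",cr)
E
```

```text
[ 0.44191963 -0.03230132  0.03043037] [-1.21490457 -0.40585454  0.04694845]
```

View pics/s4.png

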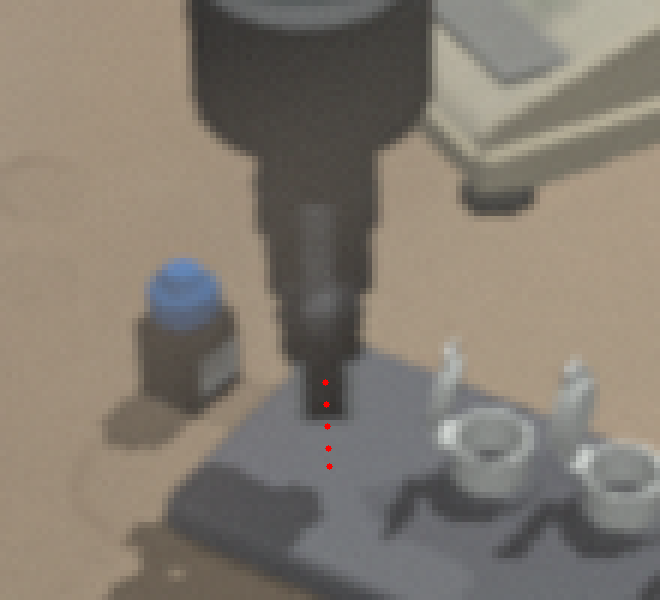

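The visible fingertip ends near (327,418), above the nominal tip marker at (329,466), and no contact force shows. I keep lowering and feel for the tray.

{"fn": "step_arm", "kwargs": {"increments": [[[0,0,1,0,0,0],[0,0,2,0,0,0],[0,0,3,0,0,0],[0,0,4,0,0,0],[0,0,5,0,0,0],[0,0,5,0,0,0]]]}}

```text
clock: 5.7
ee_pos: [0.4416, -0.0322, 0.0249]
ee_rot: [-180.0, -0.0, 142.3]
wrist_force: [0.1, 0.2, -0.0]
finger_gap: -0.001
grasp_force: 0.0
```

{"fn": "step_arm", "kwargs": {"increments": [[[0,0,1,0,0,0],[0,0,2,0,0,0],[0,0,3,0,0,0],[0,0,4,0,0,0],[0,0,4,0,0,0]]]}}

```text
clock: 6.32
ee_pos: [0.4415, -0.0322, 0.0209]
ee_rot: [-180.0, -0.0, 142.3]
wrist_force: [-0.4, -0.7, -0.1]
finger_gap: 0.002
grasp_force: 0.0
```

{"fn": "step_arm", "kwargs": {"increments": [[[10,0,0,0,0,0],[20,0,0,0,0,0],[20,0,2,0,0,0],[20,0,3,0,0,0],[20,0,4,0,0,0],[20,0,5,0,0,0],[20,0,5,0,0,0]]]}}

```text
clock: 7.2
ee_pos: [0.4258, -0.0201, 0.0159]
ee_rot: [-180.0, -0.0, 142.3]
wrist_force: [-0.0, -0.6, 0.3]
finger_gap: 0.001
grasp_force: 0.0
```

{"fn": "step_arm", "kwargs": {"increments": [[[0,0,1,0,0,0],[0,0,2,0,0,0],[0,0,3,0,0,0],[0,0,3,0,0,0]]]}}

```text
clock: 7.7
ee_pos: [0.4257, -0.02, 0.0129]
ee_rot: [-180.0, -0.0, 142.3]
wrist_force: [-0.3, -0.4, 0.1]
finger_gap: 0.002
grasp_force: 0.0
```

```bash
python3 - <<'E'
from plan import *
st=env.read_state();im=optics.capture("scene")[:,:,::-1].copy();print(st["ee_pos"],st["wrist_force"])
cr=cv2.resize(im[180:280,210:320],None,fx=6,fy=6,interpolation=cv2.INTER_NEAREST)
cv2.imwrite("pics/s5.png",cr)
E
```

```text
[ 0.42572884 -0.01999246  0.01292529] [-0.27516423 -0.36554415  0.12332069]
```

View pics/s5.png

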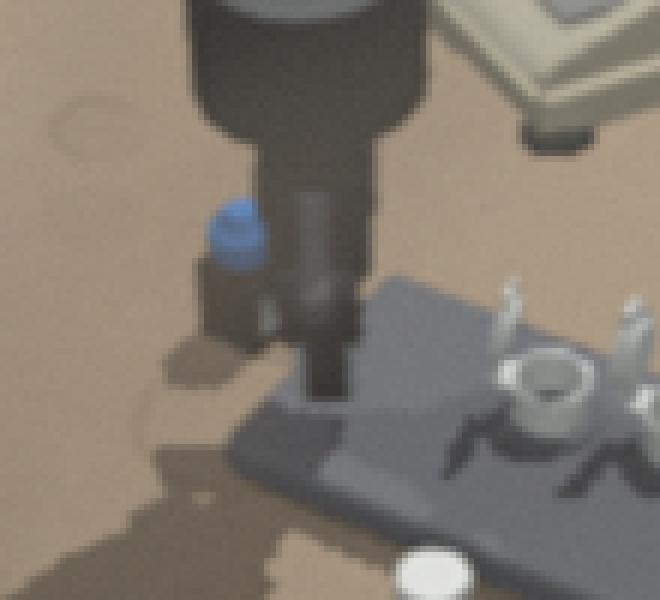

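The fingertip at (327,400) nearly meets its shadow at about (330,420), so contact is a few mm below. The bottle is untouched.

{"fn": "step_arm", "kwargs": {"increments": [[[0,0,1,0,0,0],[0,0,2,0,0,0],[0,0,3,0,0,0],[0,0,3,0,0,0]]]}}

```text
clock: 8.25
ee_pos: [0.4257, -0.02, 0.0099]
ee_rot: [-180.0, -0.0, 142.3]
wrist_force: [1.2, 0.3, 0.3]
finger_gap: 0.0
grasp_force: 0.0
```

{"fn": "step_arm", "kwargs": {"increments": [[[0,0,1,0,0,0],[0,0,2,0,0,0],[0,0,2,0,0,0]]]}}

```text
clock: 8.62
ee_pos: [0.4257, -0.02, 0.0079]
ee_rot: [-180.0, -0.0, 142.3]
wrist_force: [0.7, -0.9, 0.0]
finger_gap: -0.002
grasp_force: 0.0
```

{"fn": "step_arm", "kwargs": {"increments": [[[0,0,1,0,0,0],[0,0,2,0,0,0],[0,0,2,0,0,0]]]}}

```text
clock: 9.0
ee_pos: [0.4257, -0.02, 0.0059]
ee_rot: [-180.0, -0.0, 142.3]
wrist_force: [-0.5, -0.3, -0.6]
finger_gap: 0.004
grasp_force: 0.0
```

{"fn": "step_arm", "kwargs": {"increments": [[[0,0,1,0,0,0],[0,0,2,0,0,0],[0,0,2,0,0,0]]]}}

```text
clock: 9.38
ee_pos: [0.4257, -0.02, 0.004]
ee_rot: [-180.0, -0.0, 142.3]
wrist_force: [-0.5, -0.1, 1.0]
finger_gap: -0.001
grasp_force: 0.0
```

{"fn": "step_arm", "kwargs": {"increments": [[[0,0,1,0,0,0],[0,0,1,0,0,0]]]}}

```text
clock: 9.62
ee_pos: [0.4257, -0.02, 0.003]
ee_rot: [-180.0, -0.0, 142.3]
wrist_force: [-0.4, 0.4, -0.2]
finger_gap: 0.0
grasp_force: 0.0
```

{"fn": "step_arm", "kwargs": {"increments": [[[0,0,1,0,0,0],[0,0,2,0,0,0],[0,0,2,0,0,0]]]}}

```text
clock: 10.0
ee_pos: [0.4259, -0.02, 0.0017]
ee_rot: [180.0, 0.1, 142.3]
wrist_force: [-2.2, -1.0, 10.4]
finger_gap: -0.003
grasp_force: 5.6
```

Contact is found: the fingertip reaches the tray (18 mm) at TCP z ≈ 2 mm. So the shut fingertips lie about 16 mm behind the TCP. I plan the lid strokes with that.

```bash
cat >> plan.py <<'E'
def pose(sv,ztip):
    a=sv/Rr;xy=tf(p,np.array([Rr*np.cos(a)-Rr,Rr*np.sin(a)]))
    return np.r_[xy,ztip-.016],np.degrees(p[2]+a)+90
OFF=[(0,.056),(-.006,.055),(-.012,.0525),(-.017,.050),(-.022,.047),(-.027,.045),(-.032,.0435),(-.036,.0425),(-.039,.042)]
def lid(i,pos0,yaw0):
    R0=Ro.from_euler("xyz",[180,0,yaw0],degrees=True);h=s[i-1]+.0165+.011
    for o,z in OFF: 
        r=row(pos0,R0,h+o,z);print([*r[:3].round(1),0,0,r[5].round(3)])
    return pose(h+OFF[-1][0],OFF[-1][1])
E
python3 - <<'E'
from plan import *
P0,y0=pose(.115,.05);P0=P0+Ro.from_euler("z",y0,degrees=True).apply([.02,0,0]);P0[2]=.001
print(P0)
print(row(P0,Ro.from_euler("xyz",[180,0,y0],degrees=True),.11,.06))
e=lid(1,P0,y0);print(e)
for i in(2,3,4): print(i);e=lid(i,*e);print(e)
E
```

```text
[ 0.42614328 -0.02014086  0.001     ]
[-2.4999e+01 -6.2000e-02 -4.3000e+01 -0.0000e+00 -0.0000e+00  2.5000e-02]
[np.float64(-47.4), np.float64(-1.9), np.float64(-39.0), 0, 0, np.float64(0.137)]
[np.float64(-53.3), np.float64(-2.8), np.float64(-38.0), 0, 0, np.float64(0.167)]
[np.float64(-59.2), np.float64(-3.9), np.float64(-35.5), 0, 0, np.float64(0.197)]
[np.float64(-64.1), np.float64(-4.9), np.float64(-33.0), 0, 0, np.float64(0.222)]
[np.float64(-69.0), np.float64(-6.1), np.float64(-30.0), 0, 0, np.float64(0.247)]
[np.float64(-73.8), np.float64(-7.4), np.float64(-28.0), 0, 0, np.float64(0.272)]
[np.float64(-78.6), np.float64(-8.8), np.float64(-26.5), 0, 0, np.float64(0.297)]
[np.float64(-82.4), np.float64(-10.0), np.float64(-25.5), 0, 0, np.float64(0.317)]
[np.float64(-85.3), np.float64(-11.0), np.float64(-25.0), 0, 0, np.float64(0.332)]
(array([ 0.48694508, -0.08093605,  0.026     ]), np.float64(123.27165916324691))
2
[np.float64(-9.0), np.float64(-0.2), np.float64(-14.0), 0, 0, np.float64(0.045)]
[np.float64(-15.0), np.float64(-0.6), np.float64(-13.0), 0, 0, np.float64(0.075)]
[n
[... 1560 characters left out ...]
float64(-0.6), np.float64(-13.0), 0, 0, np.float64(0.075)]
[np.float64(-21.0), np.float64(-1.1), np.float64(-10.5), 0, 0, np.float64(0.105)]
[np.float64(-25.9), np.float64(-1.7), np.float64(-8.0), 0, 0, np.float64(0.13)]
[np.float64(-30.9), np.float64(-2.4), np.float64(-5.0), 0, 0, np.float64(0.155)]
[np.float64(-35.8), np.float64(-3.2), np.float64(-3.0), 0, 0, np.float64(0.18)]
[np.float64(-40.7), np.float64(-4.2), np.float64(-1.5), 0, 0, np.float64(0.205)]
[np.float64(-44.6), np.float64(-5.0), np.float64(-0.5), 0, 0, np.float64(0.225)]
[np.float64(-47.5), np.float64(-5.7), np.float64(-0.0), 0, 0, np.float64(0.24)]
(array([ 0.517792 , -0.2184279,  0.026    ]), np.float64(82.01869791382764))
```

{"fn": "step_arm", "kwargs": {"increments": [[[0,0,-20,0,0,0],[-10,0,-43,0,0,0],[-25,0,-43,0,0,0.025],[-38,-1,-41,0,0,0.08],[-47.4,-1.9,-39,0,0,0.137],[-53.3,-2.8,-38,0,0,0.167],[-59.2,-3.9,-35.5,0,0,0.197],[-64.1,-4.9,-33,0,0,0.222],[-69,-6.1,-30,0,0,0.247],[-73.8,-7.4,-28,0,0,0.272],[-78.6,-8.8,-26.5,0,0,0.297],[-82.4,-10,-25.5,0,0,0.317],[-85.3,-11,-25,0,0,0.332],[-85.3,-11,-25,0,0,0.332],[-85.3,-11,-25,0,0,0.332]]]}}

```text
clock: 11.88
ee_pos: [0.4865, -0.0808, 0.0261]
ee_rot: [180.0, -0.0, 123.3]
wrist_force: [0.1, -0.3, -1.0]
finger_gap: -0.001
grasp_force: 0.0
```

```bash
python3 - <<'E'
from plan import *
st=env.read_state();im=optics.capture("scene")[:,:,::-1].copy();print(st["ee_pos"],st["wrist_force"])
cr=cv2.resize(im[180:300,220:370],None,fx=5,fy=5,interpolation=cv2.INTER_CUBIC)
C=[np.append(tf(p,np.array(q)),.018) for q in((-.077,-.11),(.033,-.11),(.033,.152),(-.077,.152))]
cv2.polylines(cr,[((proj("scene",C)-[220,180])*5+2).astype(int).reshape(-1,1,2)],True,(0,0,255),1)
cv2.imwrite("pics/s6.png",cr)
E
```

```text
[ 0.48649491 -0.08076829  0.02606389] [ 0.07300398 -0.29422284 -0.9773278 ]
```

View pics/s6.png

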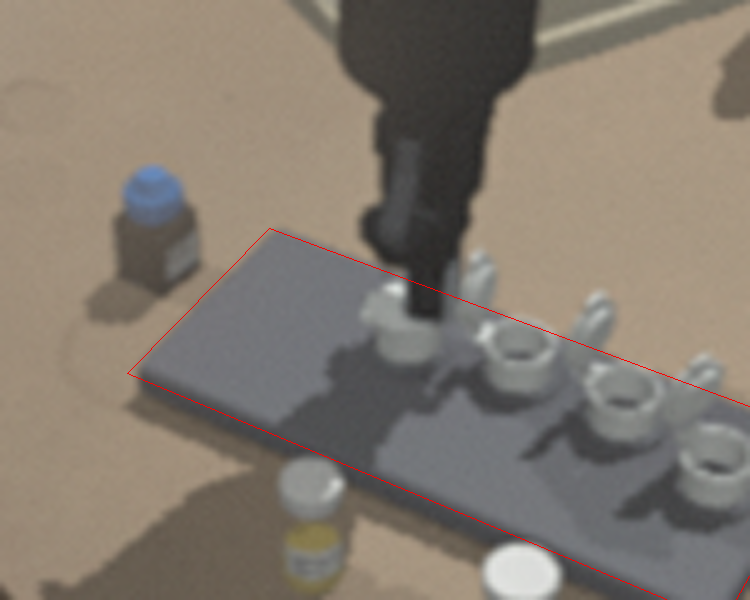

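Lid 1 is folded down under the fingertip at (425,310), and the tray outline still matches. Next I press lightly to seat it.

{"fn": "step_arm", "kwargs": {"increments": [[[0,0,0.6,0,0,0],[0,0,1.2,0,0,0],[0,0,1.2,0,0,0]]]}}

```text
clock: 12.3
ee_pos: [0.4866, -0.0808, 0.0248]
ee_rot: [180.0, 0.0, 123.3]
wrist_force: [0.3, -0.7, -0.4]
finger_gap: 0.001
grasp_force: 0.0
```

{"fn": "step_arm", "kwargs": {"increments": [[[0,0,0.5,0,0,0],[0,0,0.5,0,0,0]]]}}

```text
clock: 12.55
ee_pos: [0.4866, -0.0808, 0.0247]
ee_rot: [180.0, 0.0, 123.3]
wrist_force: [-0.3, 0.1, 5.3]
finger_gap: -0.002
grasp_force: 2.4
```

Contact comes at 5 N, with the lid seated at 41 mm as expected. I use the same pattern for lid 2.

{"fn": "step_arm", "kwargs": {"increments": [[[0,0,-8,0,0,0],[0,0,-15.7,0,0,0.02],[-9,-0.2,-15.7,0,0,0.045],[-15,-0.6,-14.7,0,0,0.075],[-21,-1.1,-12.2,0,0,0.105],[-25.9,-1.7,-9.7,0,0,0.13],[-30.9,-2.4,-6.7,0,0,0.155],[-35.8,-3.2,-4.7,0,0,0.18],[-40.7,-4.2,-3.2,0,0,0.205],[-44.6,-5,-2.2,0,0,0.225],[-47.5,-5.7,-1.5,0,0,0.24],[-47.5,-5.7,-0.8,0,0,0.24],[-47.5,-5.7,0,0,0,0.24],[-47.5,-5.7,0,0,0,0.24]]]}}

```text
clock: 14.3
ee_pos: [0.5079, -0.1238, 0.0247]
ee_rot: [180.0, 0.0, 109.5]
wrist_force: [-1.2, -0.8, 3.9]
finger_gap: -0.002
grasp_force: 2.1
```

{"fn": "step_arm", "kwargs": {"increments": [[[0,0,-8,0,0,0],[0,0,-15.7,0,0,0.02],[-9,-0.2,-15.7,0,0,0.045],[-15,-0.6,-14.7,0,0,0.075],[-21,-1.1,-12.2,0,0,0.105],[-25.9,-1.7,-9.7,0,0,0.13],[-30.9,-2.4,-6.7,0,0,0.155],[-35.8,-3.2,-4.7,0,0,0.18],[-40.7,-4.2,-3.2,0,0,0.205],[-44.6,-5,-2.2,0,0,0.225],[-47.5,-5.7,-1.5,0,0,0.24],[-47.5,-5.7,-0.8,0,0,0.24],[-47.5,-5.7,0,0,0,0.24],[-47.5,-5.7,0,0,0,0.24]]]}}

```text
clock: 16.05
ee_pos: [0.5185, -0.1705, 0.0247]
ee_rot: [180.0, 0.0, 95.8]
wrist_force: [-0.5, 0.3, 3.6]
finger_gap: 0.0
grasp_force: 2.1
```

{"fn": "step_arm", "kwargs": {"increments": [[[0,0,-8,0,0,0],[0,0,-15.7,0,0,0.02],[-9,-0.2,-15.7,0,0,0.045],[-15,-0.6,-14.7,0,0,0.075],[-21,-1.1,-12.2,0,0,0.105],[-25.9,-1.7,-9.7,0,0,0.13],[-30.9,-2.4,-6.7,0,0,0.155],[-35.8,-3.2,-4.7,0,0,0.18],[-40.7,-4.2,-3.2,0,0,0.205],[-44.6,-5,-2.2,0,0,0.225],[-47.5,-5.7,-1.5,0,0,0.24],[-47.5,-5.7,-0.8,0,0,0.24],[-47.5,-5.7,0,0,0,0.24],[-47.5,-5.7,0,0,0,0.24]]]}}

```text
clock: 17.8
ee_pos: [0.5175, -0.2183, 0.0247]
ee_rot: [180.0, 0.0, 82.0]
wrist_force: [-0.9, -0.7, 4.2]
finger_gap: 0.003
grasp_force: 2.1
```

{"fn": "step_arm", "kwargs": {"increments": [[[0,0,-10,0,0,0],[0,0,-40,0,0,0],[0,0,-90,0,0,0],[0,0,-140,0,0,0],[0,40,-180,0,0,0],[0,90,-190,0,0,0],[0,100,-190,0,0,0],[0,100,-190,0,0,0],[0,100,-190,0,0,0]]]}}

```text
clock: 18.92
ee_pos: [0.6146, -0.2319, 0.2135]
ee_rot: [-179.8, 0.0, 82.0]
wrist_force: [0.3, 0.2, 0.8]
finger_gap: -0.001
grasp_force: 0.0
```

```bash
python3 - <<'E'
from plan import *
im=optics.capture("scene")[:,:,::-1].copy()
cr=cv2.resize(im[190:330,230:450],None,fx=3.6,fy=3.6,interpolation=cv2.INTER_CUBIC)
C=[np.append(tf(p,np.array(q)),.018) for q in((-.077,-.11),(.033,-.11),(.033,.152),(-.077,.152))]
cv2.polylines(cr,[((proj("scene",C)-[230,190])*3.6+1).astype(int).reshape(-1,1,2)],True,(0,0,255),1)
cv2.imwrite("pics/s7.png",cr)
E
```

```text
(no output)
```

View pics/s7.png

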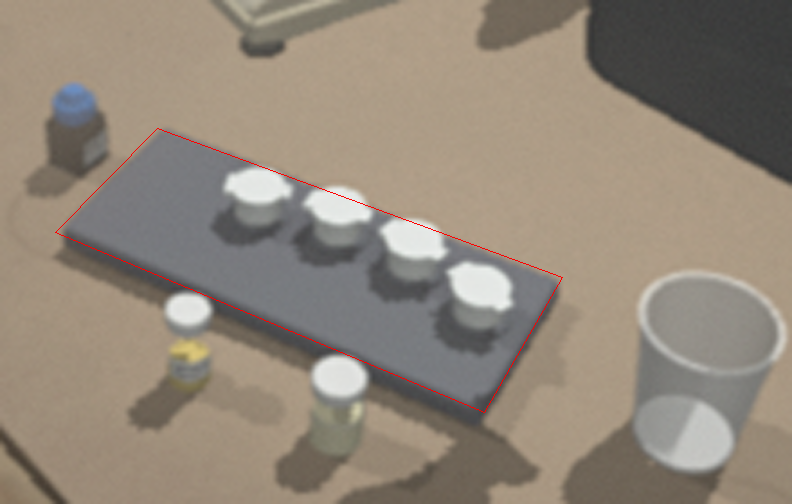

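All four lids lie flat, at (258,187), (338,209), (413,241) and (480,286). The tray is in place, the bystanders are untouched and the arm is clear.

```bash
python3 -c "
from station import env
print(env.job_done())"
```

```text
the job is handed in; nothing more can be done
None
```

All four lids were folded shut in order and lie flat in the last picture; the tray and the bystanders had not visibly moved, the arm was clear, and I handed the job in at about 19 s, though it returned no verdict. I rose about 15 mm between lids and pressed each one lightly (about 5 N), and before the first lid I touched the tray's bare end once (about 10 N) to find the true fingertip height.

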